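# Weigh two tea canisters and sort the full one from the nearly empty one

## Robot

A 6-joint arm with a two-finger parallel gripper is mounted at the origin on a cart in front of the work surface, level with it; the furniture and walls round the work are solid. World frame = base frame: x ahead of the robot, y to its left, z up, the work surface at z = 0. Lengths are in m, angles in rad, forces in N, time in s.
With the tool pointing down it reaches from about 0.2 to 0.875 m from the base axis. Payload 3.4 kg.
Tool frame: the origin (TCP) lies midway between the tips of the shut fingers; the grasp point (between the pads) lies 19 mm behind it; z points along the fingers, y is the line along which they close (so a half turn about z gives the same grasp; the last joint's range is limited). The gripper opens to 94 mm and grips with 3 to 60 N. Pads are 16 mm wide; open, the fingers measure 119 mm over their backs; the gripper's body (75 mm by 177 mm) begins 78 mm behind the grasp point.
Start: joints at [1.227, 0.276, 1.505, -0, 1.361, -0.121], TCP at [0.127, 0.561, 0.205] pointing down, gripper open.
Joint ranges: [-2.89, 2.89], [-0.75, 2.08], [0.22, 2.7], [-1.18, 4.32], [0.11, 2.71], [-2.7, 2.7]. Speed limits (rad/s): [2.57, 2.57, 3.14, 3.14, 3.14, 3.14].

## Interface

Orientations are given as a unit quaternion [w, x, y, z].
In Python, from workcell import env gives the robot as it stands.
- The arm moves only by the shell command python3 -m inch 'ROWS' [FORCE]. ROWS is JSON, a list of rows, each an object with "offset": the shift along the tool's x, y, z each as a share of 0.3 m, from -1 to 1, a list of three; "delta_rot": the turn, a rotation vector about the tool's x, y, z each as a share of 2 rad, from -1 to 1, a list of three; "gripper": the gripper command: -1 is shut, 1 is fully open, values between are in proportion. In form: [{"offset": [x, y, z], "delta_rot": [rx, ry, rz], "gripper": gripper}, ...]. A call has 1 to 12 rows; each row shifts and turns the commanded pose from where the row before left it, along the tool's axes as they then stand; what a row does not reach is not made up. A row lasts 1/12 s, in which the tool goes at most 41.7 mm and 7.16 degrees, less where a joint would pass 70% of its speed; a pose out of reach is approached as far as the arm can. A call with a number of a shift or a turn outside -1 to 1 is refused whole. A call with a gripper value outside its range is refused whole. The fingers move at their own pace and stop on an object; FORCE is the grip in N (left out, the last holds). Time passes only in rows, so rows that do not move let the fingers close. It gives the time, the measured TCP pose, the force, the opening and the grip force at its end, in the units of the state.
- env.get_state(): the state, without advancing time (a new reading comes with each control period).
- env.get_image(name): name is "scene" or "top" or "wrist"; returns a dict with "img" (420x560x3 uint8, red, green, blue), "fov_y" (degrees; the focal length in pixels is half the picture's height over the tangent of half this angle, whatever the lens; pixels are square), "cx", "cy" (the principal point, pixels), "rvec" (rotation vector, rad) and "tvec" (3), from world to camera coordinates, as OpenCV has them. Camera axes: x right, y down, z forward; pixel columns grow to the right and rows downward; lengths in m; the calibration is good to about 2 mm. A picture is of the moment at which its call begins. There is no depth.
- env.sign_off(): hands the job in; it is judged then, once.
Trained networks look in a picture, given as the dict that the camera call returned (one of the last four; its "shot" number tells which), for a name from the list of things; names that differ only in an ending like _2 or _b are one class to them, and where a whole thing is asked for, a point or a joint stands for the part that bears it (a point fixed in the world has none). Each returns a list of dicts, best first, with "conf" (0 to 1); they miss things now and then, are a little off and sometimes report something else, mostly with a low value. They report only what shows in the picture. A call takes as long as a camera call.
- env.search_frame(picture, target): "bbox" ([centre column, centre row, width, height] in pixels, round what is visible of it).
The state is a dict: "time": time; "joints": joint angles; "dq": joint speeds; "effort": joint torques, N m; "ee_pos": TCP position; "tool_rot": TCP orientation; "wrist_force": force on the tool from outside, world axes, zero at the start; "torque": the same for the moment, N m; "width": finger opening in m; "grip_force": force on a finger pad.
Only numpy, scipy, OpenCV 4.12 (cv2) and the standard library are available. Lean on these libraries where they do the work, as an engineer would, in place of code of your own. Each camera call takes 0.05 s, during which the arm holds its last target. There are 200 camera calls.

## Task

One of the two look-alike tea canisters is full, the other nearly empty: find out which with the balance scale, by setting a canister fully home in the square seat of the load pan, letting go and seeing whether it outweighs the brass weight. Finish with the full canister standing fully home in the seat, load side down, and the nearly empty one standing upright in the middle of the dark wooden refill tray. Be gentle with the scale (feel the canister into the seat, never more than about 15 N on any part of the scale), keep the canisters upright and leave the other things where they are.

Things in the scene. Friction and masses are not known exactly. Their poses are not given: they have to be found in the camera images.
- canister_1: lidded tea canister, upright round aluminium body with a blue band, dark lid and small black knob; 44 mm diameter, 80 mm to the lid's top, 88 mm with the knob (17 mm wide). Origin: centre of the underside; z up. One of the two is full (about 0.26 kg), the other nearly empty (about 0.14 kg); which is which changes and cannot be seen.
- canister_2: lidded tea canister, upright round aluminium body with a blue band, dark lid and small black knob; 44 mm diameter, 80 mm to the lid's top, 88 mm with the knob (17 mm wide). Origin: centre of the underside; z up. One of the two is full (about 0.26 kg), the other nearly empty (about 0.14 kg); which is which changes and cannot be seen.
- scale: green equal-arm balance scale, fixed, foot 115 x 190 mm, red needle before a white face (top 150 mm up). Origin: centre of the foot on the worktop; z up, beam along y. Pans stay level as the beam tilts. Weight pan at y = +120 mm: fixed 0.20 kg brass weight, top about 145 mm up. Load pan at y = -120 mm: a square steel seat, sides along the scale's x and y, slides in a slot (see slot_middle).
- slot_middle (a point): middle of the load pan's slot, level with the seat's floor: 95 mm up with the beam level, else 95 mm - 120 mm x beam angle; moves with the pan. The seat's centre lies on this point in the scale's x, but is clamped anywhere up to 12 mm to either side of it along the scale's y; that offset is not measured. Seat: floor 48 mm in x, 47 mm in y inside, upright walls 8 mm high.
- pivot (a point): the beam's pivot, 69 mm up, axis along the scale's x. Above the seat's walls: on its two x sides flares (10 mm out, rim 25 mm above the floor), on its two y sides flat flanges 17 mm wide, 8 mm above the floor: a canister off centre in y stands on a flange. The empty pan presses up with 2 N between its stops; the seat's rubber cushion gives from 3 N, 1.2 N/mm, for 8 mm.
- beam (a joint): tilt of the scale's beam (rad), 0 level, positive with the load pan down; stops at +0.08 and -0.08. Empty or with the nearly empty canister it rests near -0.08, with the full one near +0.08; it needs about a second to swing over.
- refill_tray: open tray of dark wood, fixed, 130 x 130 mm, walls 7 mm thick and 22 mm high, inner floor 7 mm above the worktop. Origin: centre of its underside.
- espresso_cup: white dotted espresso cup, 63 x 92 x 55 mm, origin at its underside; bystander
- salt_shaker: grey-white salt shaker, 44 mm wide, 90 mm tall, origin at its underside; bystander
- teaspoon: steel teaspoon lying flat, 130 mm long, origin at its underside; bystander

How it is judged:
By the outcome, as a careful person would: the job done as asked, in the order asked, and still so for the second after the job is handed in, with the robot touching nothing.
It also fails if it takes over 72 s, if anything falls off the work surface, if the arm or the gripper's body presses on something with over 40 N, if the wrist force passes 120 N, or if a joint passes its speed limit or range.

## Working session

There is one attempt and no reset: what is moved stays moved. The work goes in short steps, Python scripts to look and compute and a shell command to move; the robot and the scene stay as the last step left them, time stands still between calls to the robot, and variables do not carry over. Pictures are saved under pics/ and viewed, at most 11 in all, crops included, and the job is handed in when it is done.

```bash
mkdir -p pics; ls
cat > h.py <<'E'
from workcell import env
import numpy as np, cv2
from scipy.spatial.transform import Rotation as R
def K(p):
    f=p["img"].shape[0]/2/np.tan(np.radians(p["fov_y"])/2)
    return np.array([[f,0,p["cx"]],[0,f,p["cy"]],[0,0,1]])
def ray(p,u,v,z):
    M=R.from_rotvec(np.ravel(p["rvec"])).as_matrix(); t=np.ravel(p["tvec"])
    c=-M.T@t; d=M.T@np.linalg.inv(K(p))@[u,v,1]
    return c+d*(z-c[2])/d[2]
def proj(p,X):
    return cv2.projectPoints(np.array(X,float).reshape(-1,3),np.array(p["rvec"],float),np.array(p["tvec"],float),K(p),None)[0].reshape(-1,2)
def save(p,n): cv2.imwrite("pics/"+n,p["img"][:,:,::-1])
E
python3 - <<'E'
from h import *
s=env.get_state(); print(s)
ims=[]
for n in ("scene","top"):
    p=env.get_image(n); print(n,p["fov_y"],p["cx"],p["cy"],p["rvec"],p["tvec"])
    for t in ["canister_1","scale","refill_tray","slot_middle","pivot","espresso_cup","salt_shaker","teaspoon"]:
        print(t,[(np.round(d["bbox"]).tolist(),round(d["conf"],2)) for d in env.search_frame(p,t)[:3]])
    save(p,n+"0.png")
E
```

```text
pics
{'time': 0.0, 'joints': array([ 1.22695958e+00,  2.76589808e-01,  1.50611838e+00, -1.24926163e-05,
        1.36072697e+00, -1.20997566e-01]), 'dq': array([ 4.30625379e-04,  1.40004472e-04, -1.70869991e-03, -2.76035680e-03,
        5.77524981e-04,  2.29132762e-05]), 'effort': array([ 6.99131870e-04, -4.04587841e+01, -2.37224650e+01,  7.02171307e-02,
        3.48679558e-02, -1.55107255e-04]), 'ee_pos': array([0.12688656, 0.56023117, 0.20461361]), 'tool_rot': array([-2.06248563e-04,  1.11187851e-01,  9.93798980e-01, -8.97887911e-04]), 'wrist_force': array([-0.11541897, -0.96179609,  0.21343613]), 'torque': array([-0.00781236,  0.02754581,  0.04467967]), 'grip_force': 0.0, 'width': 0.09378002305815732}
scene 45.0929237540255 279.53842377432574 215.5618974677741 [ 2.11771944 -0.87514984  0.40253081] [-0.38669902  0.29784255  1.37122467]
canister_1 [([356.0, 302.0, 21.0, 36.0], 0.91), ([310.0, 270.0, 17.0, 30.0], 0.75), ([255.0, 218.0, 70.0, 75.0], 0.42)]
scale [([254.0, 221.0, 71.0, 70.0], 0.91)]
refill_tray [([182.0, 200.0, 49.0, 34.0], 0.76)]
slot_middle [([276.0, 226.0, 32.0, 30.0
[... 256 characters left out ...]
75.4740370783152 205.88545397743275 [ 1.99796867 -2.23407457  0.23760194] [0.03214778 0.5283917  1.23900252]
canister_1 [([411.0, 219.0, 27.0, 22.0], 0.86), ([346.0, 227.0, 22.0, 18.0], 0.62), ([140.0, 268.0, 57.0, 54.0], 0.6)]
scale [([243.0, 231.0, 131.0, 43.0], 0.9)]
refill_tray [([140.0, 268.0, 61.0, 54.0], 0.67)]
slot_middle [([289.0, 225.0, 39.0, 34.0], 0.77)]
pivot [([245.0, 230.0, 127.0, 47.0], 0.72)]
espresso_cup [([329.0, 172.0, 34.0, 22.0], 0.84), ([219.0, 182.0, 11.0, 43.0], 0.68), ([348.0, 229.0, 21.0, 20.0], 0.26)]
salt_shaker [([145.0, 187.0, 23.0, 16.0], 0.86)]
teaspoon [([412.0, 220.0, 24.0, 22.0], 0.72), ([221.0, 180.0, 6.0, 41.0], 0.52), ([345.0, 227.0, 21.0, 17.0], 0.17)]
```

Run:
```python
from h import *
a=cv2.imread("pics/top0.png")[140:310,90:450]; b=cv2.imread("pics/scene0.png")[150:330,150:390]
a=cv2.resize(a,(600,283),interpolation=cv2.INTER_CUBIC); b=cv2.resize(b,(400,300),interpolation=cv2.INTER_CUBIC)
c=np.zeros((583,600,3),np.uint8); c[:283]=a; c[283:,:400]=b
cv2.imwrite("pics/c0.png",c)
```

```text
(no output)
```

View pics/c0.png

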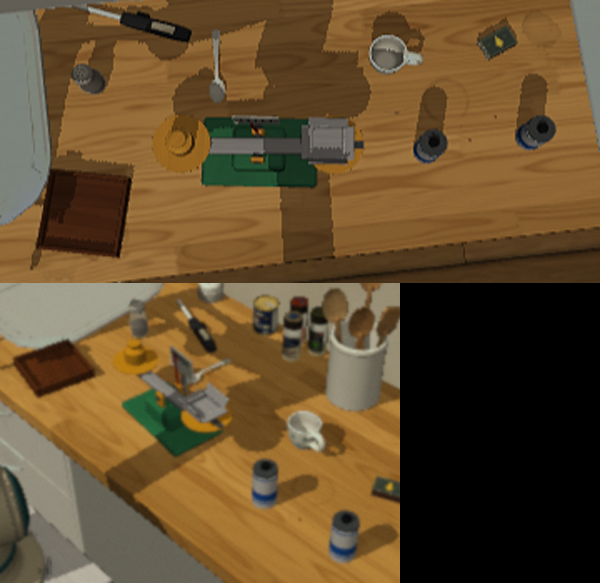

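```bash
cat >> h.py <<'E'
from scipy.optimize import least_squares
def cyl(x,y,z0=0,r=.022,h=.08):
    a=np.linspace(0,2*np.pi,24)
    P=[[x+r*np.cos(t),y+r*np.sin(t),z0+z] for z in (0,h) for t in a]+[[x+.0085*np.cos(t),y+.0085*np.sin(t),z0+.088] for t in a]
    return np.array(P)
def bb(q): lo,hi=q.min(0),q.max(0); return np.r_[(lo+hi)/2,hi-lo]
E
cat > scan.py <<'E'
from h import *
P={n:env.get_image(n) for n in ("scene","top")}
c={n:[d["bbox"] for d in env.search_frame(P[n],"canister_1") if d["bbox"][2]<35] for n in P}
for b in c["top"]:
    g=ray(P["top"],b[0],b[1],.04)[:2]
    for s in c["scene"]:
        r=least_squares(lambda g:np.r_[bb(proj(P["top"],cyl(*g)))[:2]-b[:2],bb(proj(P["scene"],cyl(*g)))[:2]-s[:2]],g)
        print("can",g.round(4),r.x.round(4),r.fun.round(1))
p=P["top"]; hsv=cv2.cvtColor(p["img"],cv2.COLOR_RGB2HSV)
m=cv2.inRange(hsv,(60,90,20),(90,255,255))
cs,_=cv2.findContours(m,cv2.RETR_EXTERNAL,cv2.CHAIN_APPROX_NONE)
pts=np.vstack([x.reshape(-1,2) for x in cs if cv2.contourArea(x)>30])
for z in (0,.012):
    w=np.array([ray(p,u,v,z)[:2] for u,v in pts],np.float32)
    print(z,cv2.minAreaRect(w*1000), cv2.boxPoints(cv2.minAreaRect(w*1000)).round().tolist())
b=env.search_frame(p,"refill_tray")[0]["bbox"]; print("tray",ray(p,b[0],b[1],.015))
# tray: dark brown contour at rim height
m=cv2.inRange(hsv,(0,60,0),(25,255,95)); roi=np.zeros_like(m); roi[235:305,105:175]=1; m*=roi
cs,_=cv2.findContours(m,cv2.RETR_EXTERNAL,cv2.CHAIN_APPROX_NONE)
k=max(cs,key=cv2.contourArea).reshape(-1,2); w=np.array([ray(p,u,v,.018)[:2] for u,v in k],np.float32)
print("tray",cv2.minAreaRect(w*1000))
for t,z in(("espresso_cup",.03),("salt_shaker",.045),("slot_middle",.1),("teaspoon",0)):
    for d in env.search_frame(p,t)[:2]: print(t,d["conf"],ray(p,*d["bbox"][:2],z).round(3))
for u,v,z in((268,244.. if 0 else 224,.14),): pass
E
sed -i '$d' scan.py; python3 scan.py
python3 - <<'E'
from h import *
a=cv2.imread("pics/top0.png")[190:265,180:350]
cv2.imwrite("pics/c1.png",cv2.resize(a,None,fx=4.7,fy=4.7,interpolation=cv2.INTER_CUBIC))
E
```

```text
can [ 0.4536 -0.2089] [ 0.4549 -0.2091] [ 0.3 -0.7 -0.8  0.4]
can [ 0.4536 -0.2089] [ 0.4683 -0.2881] [ 28.5  -8.8 -24.8 -22.7]
can [ 0.4557 -0.3899] [ 0.4415 -0.3118] [-27.3   8.   23.   21.4]
can [ 0.4557 -0.3899] [ 0.454  -0.3895] [ 0.3  0.4  0.1 -0.7]
0 ((258.3916320800781, 40.94197082519531), (594.3267211914062, 193.0861053466797), 7.331388473510742) [[-49.0, 99.0], [-24.0, -93.0], [565.0, -17.0], [541.0, 175.0]]
0.012 ((258.4421081542969, 40.649131774902344), (588.9288330078125, 191.33245849609375), 7.3313889503479) [[-46.0, 98.0], [-21.0, -92.0], [563.0, -17.0], [538.0, 173.0]]
tray [0.41014299 0.35746139 0.015     ]
tray ((405.6634521484375, 356.4728698730469), (153.41592407226562, 172.2160186767578), 83.09623718261719)
espresso_cup 0.77 [ 0.611 -0.185  0.03 ]
salt_shaker 0.74 [0.621 0.32  0.045]
slot_middle 0.9 [ 0.463 -0.053  0.1  ]
slot_middle 0.4 [0.463 0.063 0.1  ]
teaspoon 0.5 [0.478 0.06  0.   ]
```

View pics/c1.png

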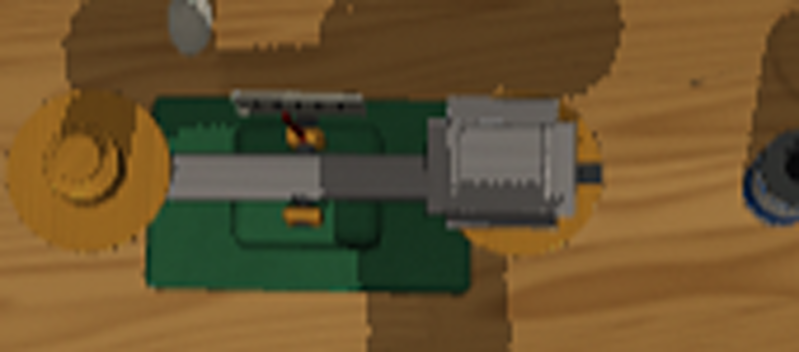

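Run:
```python
from h import *
p=env.get_image("top")
f=lambda x,y,z:ray(p,180+x/4.7-.4,190+y/4.7-.4,z)[:2]*1000
for z in(0,.015):
    for q in((147,287),(468,292),(152,98)): print("foot",z,f(*q,z).round(1))
for q,z in (((505,158),.108),((430,170),.1126),((577,170),.1126),((455,155),.1046),((548,155),.1046),((500,100),.13),((500,224),.13),((86,157),.135),((88,170),.08)): print(q,f(*q,z).round(1))
s=env.get_state();print(R.from_quat(np.roll(s["tool_rot"],-1)).as_matrix().round(3))
```

```text
foot 0 [434.8 162.3]
foot 0 [411.  -24.1]
foot 0 [546.9 149.8]
foot 0.015 [432.8 160.5]
foot 0.015 [409.3 -23.7]
foot 0.015 [543.7 148.2]
(505, 158) [469.3 -49.7]
(430, 170) [466.5  -8.3]
(577, 170) [457.7 -87.5]
(455, 155) [474.6 -22.9]
(548, 155) [468.9 -73.4]
(500, 100) [497.3 -49.7]
(500, 224) [430.6 -41.9]
(86, 157) [490. 173.]
(88, 170) [493.  180.1]
[[-0.975  0.221  0.   ]
 [ 0.221  0.975  0.   ]
 [ 0.     0.    -1.   ]]
```

```bash
python3 -m inch '[{"offset":[0,0,-0.06],"delta_rot":[0,0,-0.05],"gripper":1},{"offset":[-0.068,-0.094,-0.06],"delta_rot":[0,0,0],"gripper":1},{"offset":[-0.068,-0.094,-0.06],"delta_rot":[0,0,0],"gripper":1},{"offset":[-0.068,-0.094,-0.06],"delta_rot":[0,0,0],"gripper":1},{"offset":[-0.068,-0.094,-0.06],"delta_rot":[0,0,0],"gripper":1},{"offset":[-0.068,-0.094,-0.06],"delta_rot":[0,0,0],"gripper":1},{"offset":[-0.068,-0.094,-0.06],"delta_rot":[0,0,0],"gripper":1},{"offset":[-0.068,-0.094,0],"delta_rot":[0,0,0],"gripper":1},{"offset":[-0.068,-0.094,0],"delta_rot":[0,0,0],"gripper":1},{"offset":[-0.068,-0.094,0],"delta_rot":[0,0,0],"gripper":1},{"offset":[-0.068,-0.094,0],"delta_rot":[0,0,0],"gripper":1}]' 20
python3 -m inch '[{"offset":[-0.068,-0.094,0],"delta_rot":[0,0,0],"gripper":1},{"offset":[-0.068,-0.094,0],"delta_rot":[0,0,0],"gripper":1},{"offset":[-0.068,-0.094,0],"delta_rot":[0,0,0],"gripper":1},{"offset":[-0.068,-0.094,0],"delta_rot":[0,0,0],"gripper":1},{"offset":[-0.068,-0.094,0],"delta_rot":[0,0,0],"gripper":1},{"offset":[-0.068,-0.094,0],"delta_rot":[0,0,0],"gripper":1},{"offset":[-0.068,-0.094,0],"delta_rot":[0,0,0],"gripper":1},{"offset":[-0.068,-0.094,0],"delta_rot":[0,0,0],"gripper":1},{"offset":[-0.068,-0.094,0],"delta_rot":[0,0,0],"gripper":1},{"offset":[-0.068,-0.094,0],"delta_rot":[0,0,0],"gripper":1},{"offset":[0,0,0],"delta_rot":[0,0,0],"gripper":1},{"offset":[0,0,0],"delta_rot":[0,0,0],"gripper":1}]'
python3 - <<'E'
from h import *
s=env.get_state();print(s["ee_pos"],R.from_quat(np.roll(s["tool_rot"],-1)).as_matrix().round(3).tolist())
p=env.get_image("wrist");print(p["rvec"],p["tvec"],p["fov_y"],p["cx"],p["cy"])
print(env.search_frame(p,"slot_middle")[:2])
a=cv2.resize(p["img"],(784,588)); cv2.imwrite("pics/w1.png",a[:,:,::-1])
np.savez("w1.npz",**p)
E
```

```text
time: 2.32
ee_pos: [0.2953, 0.2544, 0.3319]
tool_rot: [0.001, 0.061, 0.998, 0.0]
wrist_force: [0.3, 1.7, -0.5]
width: 0.094
grip_force: 0.0
time: 3.32
ee_pos: [0.4633, -0.0502, 0.3308]
tool_rot: [-0.001, 0.063, 0.998, 0.0]
wrist_force: [-0.4, 0.2, 0.2]
width: 0.0941
grip_force: 0.0
[ 0.46329288 -0.05019083  0.33084595] [[-0.992, 0.126, -0.001], [0.126, 0.992, 0.001], [0.001, 0.001, -1.0]]
[-2.19527067 -1.93221671 -0.2690213 ] [-0.00911072 -0.51014665  0.38491751] 65.55093356214464 279.8541846279474 211.79521128945652
[]
```

View pics/w1.png

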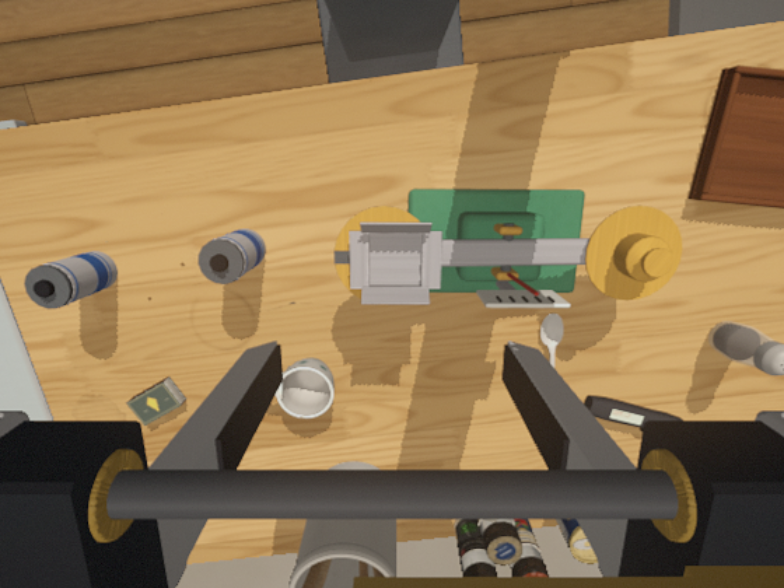

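Run:
```python
from h import *
p=dict(np.load("w1.npz"))
a=p["img"][145:225,230:330]; cv2.imwrite("pics/w1c.png",cv2.resize(a,None,fx=7,fy=7,interpolation=cv2.INTER_CUBIC)[:,:,::-1])
```

```text
(no output)
```

View pics/w1c.png

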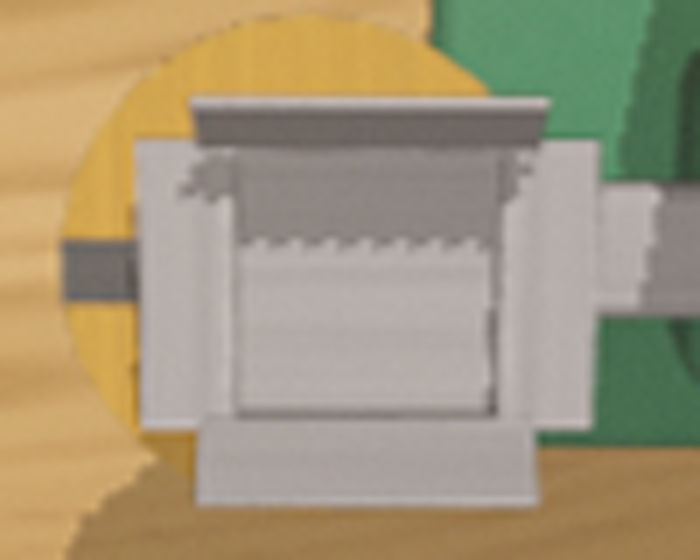

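```bash
cat > fit.py <<'E'
from h import *
p=dict(np.load("w1.npz"))
px=lambda q:(230+(q[0]+.5)/7-.5,145+(q[1]+.5)/7-.5)
for n,z,Q in(("flange",.1126,[(135,141),(600,141),(140,429),(594,429)]),("rim",.1296,[(190,100),(550,100),(197,505),(540,505)]),("floor",.1046,[(238,412),(494,412)])):
    w=np.array([ray(p,*px(q),z)[:2]*1000 for q in Q]); c=w.mean(0)
    d=w[1]-w[0]; print(n,w.round(1).tolist(),c.round(1),"len",np.linalg.norm(d).round(1),"dir",np.degrees(np.arctan2(d[1],d[0])).round(1))
# foot corners in w1 (scaled 1.4)
w=np.array([ray(p,u/1.4,v/1.4,.012)[:2]*1000 for u,v in[(411,190),(584,190)]]); print(w.round(1))
for u,v in((220,263),(44,289)): print("knob",ray(p,u/1.4,v/1.4,.088)[:2].round(4))
c=[ray(p,u/1.4,v/1.4,.022) for u,v in((735,67),(690,197))]; print("tray edge",c)
E
python3 fit.py
```

```text
flange [[431.8, -84.1], [442.0, -4.1], [482.9, -91.0], [493.2, -10.2]] [462.5 -47.4] len 80.6 dir 82.7
rim [[424.2, -72.2], [431.8, -13.2], [493.4, -81.1], [500.9, -22.2]] [462.6 -47.2] len 59.4 dir 82.7
floor [[484.0, -73.8], [489.9, -27.4]] [486.9 -50.6] len 46.8 dir 82.7
[[409.7 -22.6]
 [433.  159.6]]
knob [ 0.4494 -0.2108]
knob [ 0.4528 -0.3826]
tray edge [array([0.33337063, 0.30269394, 0.022     ]), array([0.45322622, 0.26536356, 0.022     ])]
```

```bash
python3 -m inch '[{"offset":[-0.005,-0.089,0.05],"delta_rot":[0,0,0],"gripper":1},{"offset":[-0.005,-0.089,0.09],"delta_rot":[0,0,0],"gripper":1},{"offset":[-0.005,-0.089,0.09],"delta_rot":[0,0,0],"gripper":1},{"offset":[-0.005,-0.089,0.09],"delta_rot":[0,0,0],"gripper":1},{"offset":[-0.005,-0.089,0.09],"delta_rot":[0,0,0],"gripper":1},{"offset":[-0.005,-0.089,0.09],"delta_rot":[0,0,0],"gripper":1},{"offset":[0,0,0],"delta_rot":[0,0,0],"gripper":1},{"offset":[0,0,0],"delta_rot":[0,0,0],"gripper":1}]'
cat > knob.py <<'E'
import sys
from h import *
s=env.get_state();M=R.from_quat(np.roll(s["tool_rot"],-1)).as_matrix()
print(s["ee_pos"],M.round(3).tolist())
p=env.get_image("wrist"); np.savez(sys.argv[1]+".npz",**p)
for d in env.search_frame(p,"canister_1")[:3]:
    b=d["bbox"]; r=least_squares(lambda g:(bb(proj(p,cyl(*g)))-b),s["ee_pos"][:2]-[0,.05])
    print(d["conf"],np.round(b),r.x.round(4),r.fun.round(1),"tool d",(M.T@np.r_[r.x-s["ee_pos"][:2],0]).round(4))
save(p,sys.argv[1]+".png")
E
python3 knob.py w2
```

```text
time: 4.08
ee_pos: [0.4512, -0.2077, 0.1806]
tool_rot: [-0.001, 0.062, 0.998, 0.001]
wrist_force: [0.8, 1.1, -0.3]
width: 0.0938
grip_force: 0.0
[ 0.45123615 -0.20771178  0.18056444] [[-0.992, 0.123, -0.002], [0.123, 0.992, 0.003], [0.003, 0.002, -1.0]]
0.94 [100. 226.  85.  63.] [ 0.4506 -0.3881] [ 0.  -0.2  0.1  1.9] tool d [-0.0215 -0.1791 -0.0005]
0.67 [274. 204.  47.  58.] [ 0.4495 -0.2125] [ 0.  -0.4  2.2  3.4] tool d [ 0.0011 -0.005  -0.    ]
```

View pics/w2.png

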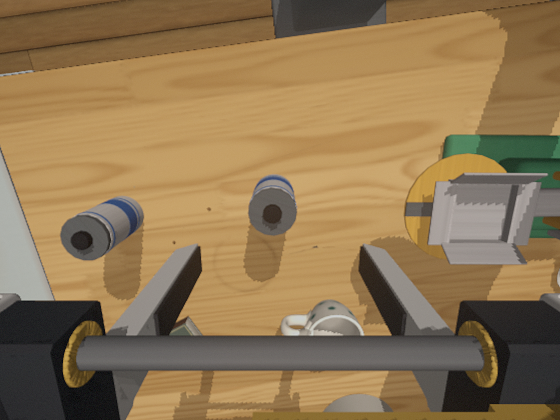

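```bash
python3 - <<'E'
from h import *
p=dict(np.load("w2.npz")); print(ray(p,272,213,.088), ray(p,272.5,211,.08))
E
python3 -m inch '[{"offset":[0.003,-0.017,0.06],"delta_rot":[0,0,0],"gripper":1},{"offset":[0,0,0.1],"delta_rot":[0,0,0],"gripper":1},{"offset":[0,0,0.1],"delta_rot":[0,0,0],"gripper":1},{"offset":[0,0,0.1],"delta_rot":[0,0,0],"gripper":1},{"offset":[0,0,0.07],"delta_rot":[0,0,0],"gripper":1},{"offset":[0,0,0.04],"delta_rot":[0,0,0],"gripper":0},{"offset":[0,0,0],"delta_rot":[0,0,0],"gripper":-1},{"offset":[0,0,0],"delta_rot":[0,0,0],"gripper":-1},{"offset":[0,0,0],"delta_rot":[0,0,0],"gripper":-1},{"offset":[0,0,0],"delta_rot":[0,0,0],"gripper":-1},{"offset":[0,0,0],"delta_rot":[0,0,0],"gripper":-1}]' 25
```

```text
[ 0.44829355 -0.21426157  0.088     ] [ 0.44875736 -0.21403491  0.08      ]
time: 5.1
ee_pos: [0.4518, -0.2143, 0.0419]
tool_rot: [0.001, 0.061, 0.998, -0.001]
wrist_force: [-0.1, -0.2, -0.1]
width: 0.0575
grip_force: 0.0
```

```bash
python3 -m inch '[{"offset":[0.007,0,0],"delta_rot":[0,0,0],"gripper":-1},{"offset":[0,0,0],"delta_rot":[0,0,0],"gripper":-1},{"offset":[0,0,0],"delta_rot":[0,0,0],"gripper":-1},{"offset":[0,0,0],"delta_rot":[0,0,0],"gripper":-1},{"offset":[0,0,0],"delta_rot":[0,0,0],"gripper":-1}]' 25
python3 - <<'E'
from h import *
s=env.get_state();M=R.from_quat(np.roll(s["tool_rot"],-1)).as_matrix();print(s["wrist_force"],s["torque"],s["width"],s["ee_pos"])
p=env.get_image("wrist");np.savez("w3.npz",**p)
a=p["img"][130:330,170:380]
cv2.imwrite("pics/w3.png",cv2.resize(a,None,fx=2.8,fy=2.8,interpolation=cv2.INTER_CUBIC)[:,:,::-1])
e=s["ee_pos"]; print(proj(p,[[e[0],e[1],e[2]],[e[0],e[1],.088],[e[0],e[1],.08]]))
E
```

```text
time: 5.52
ee_pos: [0.4486, -0.2139, 0.041]
tool_rot: [0.0, 0.061, 0.998, -0.0]
wrist_force: [-1.0, -0.1, 6.3]
width: 0.0441
grip_force: 25.0
[-0.97153511 -0.12920463  6.31198665] [0.1484554  0.20302372 0.00357373] 0.04408130049827869 [ 0.44862997 -0.21386632  0.0409853 ]
[[280.52445538 259.28115254]
 [280.8434269  302.17407146]
 [280.77603436 293.11162386]]
```

View pics/w3.png

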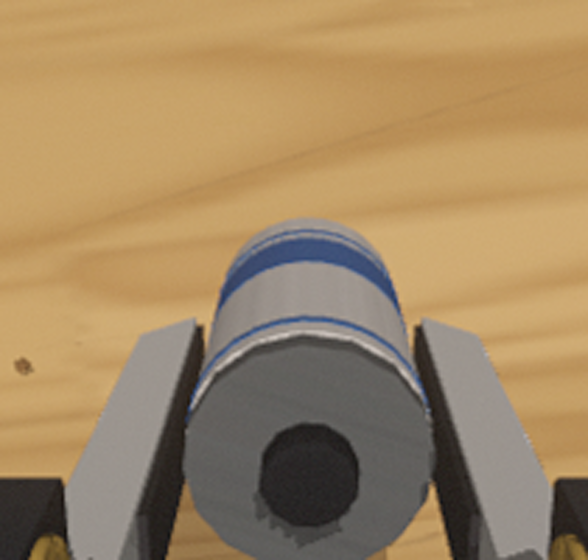

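```bash
python3 -m inch '[{"offset":[0,0,-0.03],"delta_rot":[0,0,0],"gripper":-1},{"offset":[0,0,-0.08],"delta_rot":[0,0,0],"gripper":-1},{"offset":[0,0,-0.12],"delta_rot":[0,0,0],"gripper":-1},{"offset":[0,0,-0.12],"delta_rot":[0,0,0],"gripper":-1},{"offset":[0,0,-0.09],"delta_rot":[0,0,0],"gripper":-1},{"offset":[0,0,-0.05],"delta_rot":[0,0,0],"gripper":-1},{"offset":[0,0,0],"delta_rot":[0,0,0],"gripper":-1},{"offset":[0,0,0],"delta_rot":[0,0,0],"gripper":-1}]'
python3 -m inch '[{"offset":[0.003,0.06,0],"delta_rot":[0,0,0],"gripper":-1},{"offset":[0.003,0.09,0],"delta_rot":[0,0,0],"gripper":-1},{"offset":[0.003,0.09,0],"delta_rot":[0,0,0],"gripper":-1},{"offset":[0.003,0.09,0],"delta_rot":[0,0,0],"gripper":-1},{"offset":[0.003,0.09,0],"delta_rot":[0,0,0],"gripper":-1},{"offset":[0.003,0.08,0],"delta_rot":[0,0,0],"gripper":-1},{"offset":[0.003,0.057,0],"delta_rot":[0,0,0],"gripper":-1},{"offset":[0,0,0],"delta_rot":[0,0,0],"gripper":-1},{"offset":[0,0,0],"delta_rot":[0,0,0],"gripper":-1},{"offset":[0,0,0],"delta_rot":[0,0,0],"gripper":-1},{"offset":[0,0,0],"delta_rot":[0,0,0],"gripper":-1}]'
python3 knob.py w4; python3 -c "
from h import *
print(env.get_state()['wrist_force'])"
```

```text
time: 6.23
ee_pos: [0.4487, -0.2137, 0.1878]
tool_rot: [0.001, 0.061, 0.998, -0.0]
wrist_force: [-0.1, -0.1, -1.9]
width: 0.044
grip_force: 25.0
time: 7.15
ee_pos: [0.4624, -0.048, 0.1867]
tool_rot: [-0.001, 0.062, 0.998, -0.0]
wrist_force: [-0.3, -0.1, -1.9]
width: 0.0441
grip_force: 25.0
[ 0.46244511 -0.04798546  0.18668348] [[-0.992, 0.123, -0.001], [0.123, 0.992, -0.0], [0.001, -0.0, -1.0]]
0.95 [280. 271.  87. 122.] [ 0.5421 -0.0585] [ -0.    4.2 -41.9 -51.6] tool d [-0.0803 -0.0006 -0.0001]
0.76 [  5. 220.  11.  32.] [ 0.4514 -0.3067] [20.9  3.6 89.8 31.2] tool d [-2.090e-02 -2.581e-01  1.000e-04]
[ 0.2179798  -0.44676599 -0.88931997]
```

```bash
python3 -m inch '[{"offset":[0,0.002,0.02],"delta_rot":[0,0,0],"gripper":-1},{"offset":[0,0,0.02],"delta_rot":[0,0,0],"gripper":-1},{"offset":[0,0,0.02],"delta_rot":[0,0,0],"gripper":-1},{"offset":[0,0,0.02],"delta_rot":[0,0,0],"gripper":-1},{"offset":[0,0,0.02],"delta_rot":[0,0,0],"gripper":-1},{"offset":[0,0,0.01],"delta_rot":[0,0,0],"gripper":-1},{"offset":[0,0,0.01],"delta_rot":[0,0,0],"gripper":-1},{"offset":[0,0,0],"delta_rot":[0,0,0],"gripper":-1},{"offset":[0,0,0],"delta_rot":[0,0,0],"gripper":-1}]'
python3 -m inch '[{"offset":[0,0,0.01],"delta_rot":[0,0,0],"gripper":-1},{"offset":[0,0,0.01],"delta_rot":[0,0,0],"gripper":-1},{"offset":[0,0,0],"delta_rot":[0,0,0],"gripper":-1},{"offset":[0,0,0],"delta_rot":[0,0,0],"gripper":-1}]'
python3 -m inch '[{"offset":[0,0,0.01],"delta_rot":[0,0,0],"gripper":-1},{"offset":[0,0,0.01],"delta_rot":[0,0,0],"gripper":-1},{"offset":[0,0,0],"delta_rot":[0,0,0],"gripper":-1},{"offset":[0,0,0],"delta_rot":[0,0,0],"gripper":-1}]'
```

```text
time: 8.0
ee_pos: [0.463, -0.0465, 0.1514]
tool_rot: [-0.0, 0.061, 0.998, 0.0]
wrist_force: [-0.1, -0.3, -1.2]
width: 0.0443
grip_force: 25.0
time: 8.33
ee_pos: [0.463, -0.0465, 0.1456]
tool_rot: [0.0, 0.061, 0.998, 0.0]
wrist_force: [-0.0, 0.7, -0.5]
width: 0.0443
grip_force: 25.0
time: 8.67
ee_pos: [0.463, -0.0467, 0.1393]
tool_rot: [0.0, 0.061, 0.998, -0.0]
wrist_force: [-0.2, -0.7, 0.6]
width: 0.044
grip_force: 25.0
```

```bash
python3 -m inch '[{"offset":[0,0,0.01],"delta_rot":[0,0,0],"gripper":-1},{"offset":[0,0,0.01],"delta_rot":[0,0,0],"gripper":-1},{"offset":[0,0,0],"delta_rot":[0,0,0],"gripper":-1},{"offset":[0,0,0],"delta_rot":[0,0,0],"gripper":-1}]'
python3 -m inch '[{"offset":[0,0,0.01],"delta_rot":[0,0,0],"gripper":-1},{"offset":[0,0,0],"delta_rot":[0,0,0],"gripper":-1},{"offset":[0,0,0],"delta_rot":[0,0,0],"gripper":-1}]'
```

```text
time: 9.0
ee_pos: [0.4629, -0.0465, 0.1332]
tool_rot: [-0.0, 0.061, 0.998, 0.0]
wrist_force: [0.0, -0.7, 0.0]
width: 0.044
grip_force: 25.0
time: 9.25
ee_pos: [0.4629, -0.0464, 0.1303]
tool_rot: [-0.0, 0.061, 0.998, 0.0]
wrist_force: [1.2, -0.5, 0.5]
width: 0.044
grip_force: 25.0
```

Run:
```python
from h import *
for i in range(3):
    p=env.get_image("wrist"); s=env.get_state(); print(s["ee_pos"],s["wrist_force"].round(2),s["torque"].round(3))
save(p,"w5.png")
t=env.get_image("scene")
a=t["img"][180:260,210:300]
b=np.zeros((420,560+400,3),np.uint8); b[:,:560]=p["img"]; b[:356,560:]=cv2.resize(a,(400,356),interpolation=cv2.INTER_CUBIC)
cv2.imwrite("pics/w5c.png",cv2.resize(b,(800,350))[:,:,::-1])
```

```text
[ 0.46289664 -0.04637506  0.13038246] [-0.14 -0.6   0.56] [ 0.015 -0.006  0.003]
[ 0.46289878 -0.04639276  0.13044468] [-0.5  -0.13  0.82] [ 0.004  0.004 -0.004]
[ 0.46291654 -0.04637535  0.130481  ] [-0.53  0.01  0.07] [ 0.037  0.079 -0.035]
```

View pics/w5c.png

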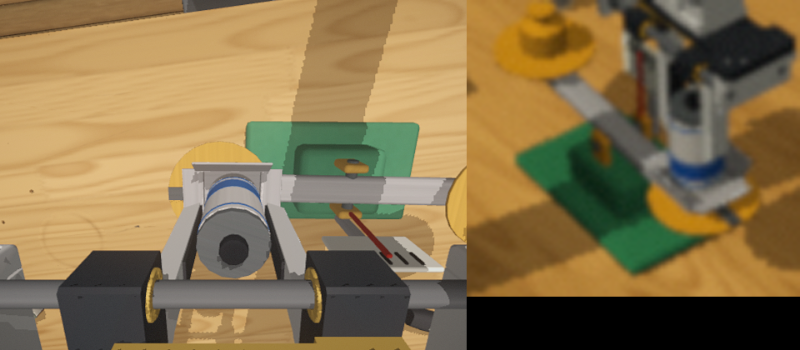

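```bash
python3 -m inch '[{"offset":[0,0,0.01],"delta_rot":[0,0,0],"gripper":-1},{"offset":[0,0,0.005],"delta_rot":[0,0,0],"gripper":-1},{"offset":[0,0,0],"delta_rot":[0,0,0],"gripper":-1},{"offset":[0,0,0],"delta_rot":[0,0,0],"gripper":-1}]'
python3 -m inch '[{"offset":[0,0,0.007],"delta_rot":[0,0,0],"gripper":-1},{"offset":[0,0,0],"delta_rot":[0,0,0],"gripper":-1},{"offset":[0,0,0],"delta_rot":[0,0,0],"gripper":-1}]'
```

```text
time: 9.78
ee_pos: [0.463, -0.0463, 0.126]
tool_rot: [0.0, 0.061, 0.998, 0.0]
wrist_force: [0.2, 1.1, 1.1]
width: 0.044
grip_force: 25.0
time: 10.03
ee_pos: [0.4631, -0.0463, 0.1241]
tool_rot: [0.0, 0.061, 0.998, 0.0]
wrist_force: [0.2, 0.6, 3.0]
width: 0.0442
grip_force: 25.0
```

```bash
python3 -m inch '[{"offset":[0,0,0],"delta_rot":[0,0,0],"gripper":0.3},{"offset":[0,0,0],"delta_rot":[0,0,0],"gripper":0.3},{"offset":[0,0,0],"delta_rot":[0,0,0],"gripper":0.3},{"offset":[0,0,0],"delta_rot":[0,0,0],"gripper":0.5},{"offset":[0,0,0],"delta_rot":[0,0,0],"gripper":0.5},{"offset":[0,0,-0.1],"delta_rot":[0,0,0],"gripper":0.5},{"offset":[0,0,-0.12],"delta_rot":[0,0,0],"gripper":0.5},{"offset":[0,0,-0.12],"delta_rot":[0,0,0],"gripper":0.5},{"offset":[0,0,-0.12],"delta_rot":[0,0,0],"gripper":0.5},{"offset":[0,0,0],"delta_rot":[0,0,0],"gripper":0.5},{"offset":[0,0,0],"delta_rot":[0,0,0],"gripper":0.5},{"offset":[0,0,0],"delta_rot":[0,0,0],"gripper":0.5}]'
python3 - <<'E'
from h import *
p=env.get_image("wrist"); np.savez("w6.npz",**p); s=env.get_state()
for d in env.search_frame(p,"canister_1")[:2]: print(np.round(d["bbox"]),d["conf"])
for z in (.085,.1046): print(z,bb(proj(p,cyl(.4625,-.0473,z))).round(1),proj(p,[.4625,-.0473,z+.088]).round(1))
t=env.get_image("scene"); a=t["img"][170:260,205:305]
b=np.zeros((420,1000,3),np.uint8); b[:,:560]=p["img"]; b[:396,560:]=cv2.resize(a,(440,396),interpolation=cv2.INTER_CUBIC)
cv2.imwrite("pics/w6c.png",cv2.resize(b,(800,336))[:,:,::-1])
E
```

```text
time: 11.03
ee_pos: [0.4623, -0.0464, 0.2612]
tool_rot: [-0.001, 0.061, 0.998, 0.0]
wrist_force: [0.5, 0.9, -0.2]
width: 0.0703
grip_force: 0.0
[ 26. 212.  52.  44.] 0.82
[280. 212.  47.  69.] 0.68
0.085 [279.1 206.1  50.1  63.2] [[279.2 216.9]]
0.1046 [279.1 211.7  53.6  68.3] [[279.2 224. ]]
```

View pics/w6c.png

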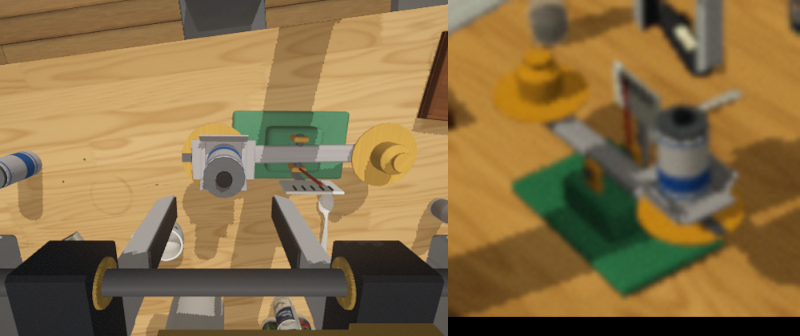

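```bash
python3 -m inch '[{"offset":[0,-0.002,0.07],"delta_rot":[0,0,0],"gripper":0.5},{"offset":[0,0,0.1],"delta_rot":[0,0,0],"gripper":0.5},{"offset":[0,0,0.1],"delta_rot":[0,0,0],"gripper":0.5},{"offset":[0,0,0.08],"delta_rot":[0,0,0],"gripper":0.5},{"offset":[0,0,0.03],"delta_rot":[0,0,0],"gripper":0.5},{"offset":[0,0,0],"delta_rot":[0,0,0],"gripper":-0.02},{"offset":[0,0,0],"delta_rot":[0,0,0],"gripper":-0.02},{"offset":[0,0,0],"delta_rot":[0,0,0],"gripper":-1},{"offset":[0,0,0],"delta_rot":[0,0,0],"gripper":-1},{"offset":[0,0,0],"delta_rot":[0,0,0],"gripper":-1},{"offset":[0,0,0],"delta_rot":[0,0,0],"gripper":-1}]' 15
```

```text
time: 12.1
ee_pos: [0.4638, -0.0473, 0.149]
tool_rot: [0.001, 0.061, 0.998, -0.0]
wrist_force: [0.7, 0.9, 0.7]
width: 0.0442
grip_force: 15.0
```

```bash
python3 -m inch '[{"offset":[0,0,-0.02],"delta_rot":[0,0,0],"gripper":-1},{"offset":[0,0,-0.05],"delta_rot":[0,0,0],"gripper":-1},{"offset":[0,0,-0.08],"delta_rot":[0,0,0],"gripper":-1},{"offset":[0,0,-0.08],"delta_rot":[0,0,0],"gripper":-1},{"offset":[0,0,-0.08],"delta_rot":[0,0,0],"gripper":-1},{"offset":[0,0,-0.08],"delta_rot":[0,0,0],"gripper":-1},{"offset":[0,0,0],"delta_rot":[0,0,0],"gripper":-1},{"offset":[0,0,0],"delta_rot":[0,0,0],"gripper":-1}]'
```

```text
time: 12.77
ee_pos: [0.4633, -0.0472, 0.2659]
tool_rot: [0.001, 0.061, 0.998, -0.0]
wrist_force: [-0.0, -0.7, -1.8]
width: 0.044
grip_force: 15.0
```

```bash
python3 -m inch '[{"offset":[0.02,0.07,0],"delta_rot":[0,0,0],"gripper":-1},{"offset":[0.03,0.11,0],"delta_rot":[0,0,0],"gripper":-1},{"offset":[0.03,0.115,0],"delta_rot":[0,0,0],"gripper":-1},{"offset":[0.03,0.115,0],"delta_rot":[0,0,0],"gripper":-1},{"offset":[0.03,0.115,0],"delta_rot":[0,0,0],"gripper":-1},{"offset":[0.03,0.115,0],"delta_rot":[0,0,0],"gripper":-1},{"offset":[0.03,0.115,0],"delta_rot":[0,0,0],"gripper":-1},{"offset":[0.03,0.115,0],"delta_rot":[0,0,0],"gripper":-1},{"offset":[0.03,0.115,0],"delta_rot":[0,0,0],"gripper":-1},{"offset":[0.03,0.115,0],"delta_rot":[0,0,0],"gripper":-1},{"offset":[0.03,0.11,0],"delta_rot":[0,0,0],"gripper":-1},{"offset":[0.03,0.1,0],"delta_rot":[0,0,0],"gripper":-1}]'
python3 -m inch '[{"offset":[0,0,0],"delta_rot":[0,0,0],"gripper":-1},{"offset":[0,0,0],"delta_rot":[0,0,0],"gripper":-1},{"offset":[0,0,0],"delta_rot":[0,0,0],"gripper":-1}]'
python3 - <<'E'
from h import *
p=env.get_image("wrist"); np.savez("w7.npz",**p)
cv2.imwrite("pics/w7.png",cv2.resize(p["img"],(784,588))[:,:,::-1])
E
```

```text
time: 13.77
ee_pos: [0.4052, 0.3572, 0.2627]
tool_rot: [-0.001, 0.061, 0.998, -0.001]
wrist_force: [0.1, -0.1, -0.4]
width: 0.0446
grip_force: 15.0
time: 14.02
ee_pos: [0.406, 0.3548, 0.2633]
tool_rot: [-0.001, 0.061, 0.998, -0.001]
wrist_force: [0.9, -0.3, -1.4]
width: 0.0444
grip_force: 15.0
```

View pics/w7.png

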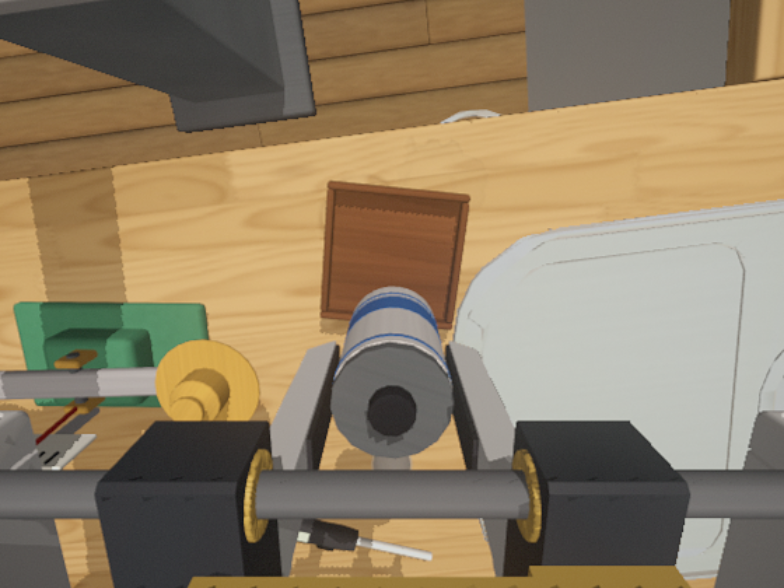

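Run:
```python
from h import *
p=dict(np.load("w7.npz")); s=env.get_state();M=R.from_quat(np.roll(s["tool_rot"],-1)).as_matrix()
w=np.array([ray(p,u/1.4,v/1.4,.022) for u,v in((329,182),(469,196),(321,318),(452,328))]); c=w.mean(0)
print(w.round(4).tolist(),c,np.linalg.norm(w[1]-w[0]),np.linalg.norm(w[2]-w[0])); print((M.T@np.r_[(c-s["ee_pos"])[:2],0]).round(4),s["ee_pos"])
```

```text
[[0.3322, 0.3067, 0.022], [0.3597, 0.4296, 0.022], [0.4573, 0.2786, 0.022], [0.483, 0.4034, 0.022]] [0.40805097 0.35457181 0.022     ] 0.12590572091236932 0.12822971649851664
[-0.0017  0.0003 -0.    ] [0.40634415 0.35449624 0.26375238]
```

```bash
python3 -m inch '[{"offset":[-0.006,0,0.06],"delta_rot":[0,0,0],"gripper":-1},{"offset":[0,0,0.12],"delta_rot":[0,0,0],"gripper":-1},{"offset":[0,0,0.12],"delta_rot":[0,0,0],"gripper":-1},{"offset":[0,0,0.12],"delta_rot":[0,0,0],"gripper":-1},{"offset":[0,0,0.12],"delta_rot":[0,0,0],"gripper":-1},{"offset":[0,0,0.08],"delta_rot":[0,0,0],"gripper":-1},{"offset":[0,0,0.04],"delta_rot":[0,0,0],"gripper":-1},{"offset":[0,0,0.02],"delta_rot":[0,0,0],"gripper":-1},{"offset":[0,0,0],"delta_rot":[0,0,0],"gripper":-1},{"offset":[0,0,0],"delta_rot":[0,0,0],"gripper":-1}]'
```

```text
time: 14.9
ee_pos: [0.4093, 0.3551, 0.0615]
tool_rot: [0.0, 0.062, 0.998, 0.0]
wrist_force: [0.4, -0.6, 0.0]
width: 0.0443
grip_force: 15.0
```

```bash
python3 -m inch '[{"offset":[0.003,0,0.012],"delta_rot":[0,0,0],"gripper":-1},{"offset":[0,0,0.01],"delta_rot":[0,0,0],"gripper":-1},{"offset":[0,0,0],"delta_rot":[0,0,0],"gripper":-1},{"offset":[0,0,0],"delta_rot":[0,0,0],"gripper":-1}]'
python3 -m inch '[{"offset":[0,0,0.006],"delta_rot":[0,0,0],"gripper":-1},{"offset":[0,0,0],"delta_rot":[0,0,0],"gripper":-1},{"offset":[0,0,0],"delta_rot":[0,0,0],"gripper":-1}]'
python3 -m inch '[{"offset":[0,0,0.005],"delta_rot":[0,0,0],"gripper":-1},{"offset":[0,0,0],"delta_rot":[0,0,0],"gripper":-1},{"offset":[0,0,0],"delta_rot":[0,0,0],"gripper":-1}]'
```

```text
time: 15.23
ee_pos: [0.4078, 0.3558, 0.0547]
tool_rot: [0.0, 0.061, 0.998, 0.0]
wrist_force: [-0.2, 0.1, -0.7]
width: 0.0444
grip_force: 15.0
time: 15.48
ee_pos: [0.4076, 0.3558, 0.0525]
tool_rot: [0.0, 0.061, 0.998, 0.0]
wrist_force: [0.1, -0.2, -2.2]
width: 0.0443
grip_force: 15.0
time: 15.73
ee_pos: [0.4079, 0.3561, 0.0517]
tool_rot: [0.0, 0.061, 0.998, 0.0]
wrist_force: [-1.6, -0.4, 4.5]
width: 0.0443
grip_force: 15.0
```

```bash
python3 -m inch '[{"offset":[0,0,0],"delta_rot":[0,0,0],"gripper":0.5},{"offset":[0,0,0],"delta_rot":[0,0,0],"gripper":0.5},{"offset":[0,0,0],"delta_rot":[0,0,0],"gripper":0.5},{"offset":[0,0,0],"delta_rot":[0,0,0],"gripper":0.5},{"offset":[0,0,-0.08],"delta_rot":[0,0,0],"gripper":0.5},{"offset":[0,0,-0.12],"delta_rot":[0,0,0],"gripper":0.5},{"offset":[0,0,-0.13],"delta_rot":[0,0,0],"gripper":0.5},{"offset":[0,0,-0.13],"delta_rot":[0,0,0],"gripper":0.5},{"offset":[0,0,-0.13],"delta_rot":[0,0,0],"gripper":0.5},{"offset":[0,0,-0.1],"delta_rot":[0,0,0],"gripper":0.5},{"offset":[0,0,0],"delta_rot":[0,0,0],"gripper":0.5},{"offset":[0,0,0],"delta_rot":[0,0,0],"gripper":0.5}]'
python3 - <<'E'
from h import *
p=env.get_image("wrist"); s=env.get_state(); save(p,"w8.png"); np.savez("w8.npz",**p)
for d in env.search_frame(p,"canister_1")[:3]:
    b=d["bbox"]; r=least_squares(lambda g:(bb(proj(p,cyl(*g,.007)))-b),[.408,.3545]); print(d["conf"],np.round(b),r.x.round(4),r.fun.round(1))
E
```

```text
time: 16.73
ee_pos: [0.4085, 0.3562, 0.2597]
tool_rot: [0.002, 0.061, 0.998, 0.001]
wrist_force: [-0.4, 0.2, -0.0]
width: 0.0703
grip_force: 0.0
0.86 [280. 186.  38.  46.] [0.4055 0.3566] [ 0.  -0.3  1.4  2.7]
0.62 [ 89. 268. 179. 115.] [0.4779 0.0762] [ -19.9   -1.4 -106.4  -57.2]
```

```bash
python3 -m inch '[{"offset":[-0.023,-0.1,0],"delta_rot":[0,0,0],"gripper":1},{"offset":[-0.023,-0.124,0],"delta_rot":[0,0,0],"gripper":1},{"offset":[-0.023,-0.124,0],"delta_rot":[0,0,0],"gripper":1},{"offset":[-0.023,-0.124,0],"delta_rot":[0,0,0],"gripper":1},{"offset":[-0.023,-0.124,0],"delta_rot":[0,0,0],"gripper":1},{"offset":[-0.023,-0.124,0],"delta_rot":[0,0,0],"gripper":1},{"offset":[-0.023,-0.124,0],"delta_rot":[0,0,0],"gripper":1},{"offset":[-0.023,-0.124,0],"delta_rot":[0,0,0],"gripper":1},{"offset":[-0.023,-0.124,0],"delta_rot":[0,0,0],"gripper":1},{"offset":[-0.023,-0.124,0],"delta_rot":[0,0,0],"gripper":1}]'
python3 -m inch '[{"offset":[-0.023,-0.124,0],"delta_rot":[0,0,0],"gripper":1},{"offset":[-0.023,-0.124,0],"delta_rot":[0,0,0],"gripper":1},{"offset":[-0.023,-0.124,0],"delta_rot":[0,0,0],"gripper":1},{"offset":[-0.023,-0.124,0],"delta_rot":[0,0,0],"gripper":1},{"offset":[-0.023,-0.124,0],"delta_rot":[0,0,0],"gripper":1},{"offset":[-0.023,-0.124,0.03],"delta_rot":[0,0,0],"gripper":1},{"offset":[-0.023,-0.124,0.06],"delta_rot":[0,0,0],"gripper":1},{"offset":[-0.023,-0.124,0.06],"delta_rot":[0,0,0],"gripper":1},{"offset":[-0.023,-0.124,0.06],"delta_rot":[0,0,0],"gripper":1},{"offset":[-0.016,-0.1,0.05],"delta_rot":[0,0,0],"gripper":1},{"offset":[0,0,0],"delta_rot":[0,0,0],"gripper":1},{"offset":[0,0,0],"delta_rot":[0,0,0],"gripper":1}]'
python3 knob.py w9
```

```text
time: 17.67
ee_pos: [0.4299, -0.0163, 0.2559]
tool_rot: [-0.002, 0.061, 0.998, 0.0]
wrist_force: [0.7, -0.4, -0.1]
width: 0.0939
grip_force: 0.0
time: 18.67
ee_pos: [0.4514, -0.3843, 0.1762]
tool_rot: [-0.003, 0.063, 0.998, 0.003]
wrist_force: [-0.3, -0.1, 0.6]
width: 0.0936
grip_force: 0.0
[ 0.45136779 -0.38433356  0.17619575] [[-0.992, 0.125, -0.005], [0.125, 0.992, 0.006], [0.006, 0.005, -1.0]]
0.76 [275. 208.  52.  60.] [ 0.4521 -0.3883] [-0.  -0.5 -2.   3. ] tool d [-0.0012 -0.0038 -0.    ]
```

Run:
```python
from h import *
for n in("w2","w9"):
    p=dict(np.load(n+".npz")); g=cv2.cvtColor(p["img"],cv2.COLOR_RGB2GRAY); m=(g<45).astype(np.uint8); roi=np.zeros_like(m); roi[180:240,245:310]=1
    k,l,st,c=cv2.connectedComponentsWithStats(m*roi); i=1+np.argmax(st[1:,4]); print(n,st[i],c[i],ray(p,*c[i],.086))
```

```text
w2 [270 205   2   1   2] [270.5 205. ] [ 0.44157261 -0.21472144  0.086     ]
w9 [268 209  18  10  37] [277.64864865 212.97297297] [ 0.44813699 -0.38562696  0.086     ]
```

Run:
```python
from h import *
for n,(u0,v0) in(("w2",(272,213)),("w9",(275,217))):
    p=dict(np.load(n+".npz")); g=cv2.cvtColor(p["img"],cv2.COLOR_RGB2GRAY).astype(int)
    print(n)
    for v in range(v0-12,v0+14,2): print(v,g[v,u0-14:u0+16:2])
```

```text
w2
201 [97 98 98 96 96 95 95 95 96 96 96 97 96 95 95]
203 [ 98  97 100  96  97  98  94  97  97  96  93  94  96 100  99]
205 [96 99 97 97 87 63 41 45 43 63 96 98 93 95 94]
207 [96 97 98 93 47 47 52 54 52 51 47 92 95 97 97]
209 [96 97 97 55 51 52 49 52 48 49 49 66 98 97 94]
211 [98 99 94 48 51 46 53 52 50 49 50 42 90 95 97]
213 [96 99 87 49 49 50 51 51 50 50 51 47 86 97 97]
215 [95 95 80 49 48 51 49 47 51 48 49 46 92 98 97]
217 [95 95 76 49 49 48 49 48 48 50 48 47 93 97 96]
219 [98 96 82 56 49 49 46 47 50 46 45 78 97 96 97]
221 [94 97 83 72 56 49 47 47 45 48 54 75 96 97 97]
223 [95 93 84 73 73 70 65 60 60 71 73 84 96 95 94]
225 [94 96 95 94 70 71 74 75 75 70 96 94 95 96 94]
w9
205 [88 92 93 93 91 93 93 90 90 89 86 93 90 90 91]
207 [91 91 90 92 89 91 91 92 93 90 91 86 93 90 92]
209 [90 91 92 93 92 81 59 44 49 59 73 89 89 91 90]
211 [91 88 89 90 79 40 44 49 48 45 44 65 90 89 89]
213 [91 88 90 81 43 47 46 46 48 47 49 42 83 88 92]
215 [94 90 90 64 47 48 47 45 45 45 46 47 58 92 88]
217 [88 93 90 56 47 44 45 47 46 43 44 49 39 89 88]
219 [89 91 94 47 45 46 46 45 45 43 46 48 45 90 91]
221 [86 88 92 55 46 48 46 47 45 42 47 43 58 90 90]
223 [87 86 92 67 41 48 46 47 45 46 44 43 73 91 90]
225 [91 89 87 75 63 43 47 45 44 43 44 57 83 89 90]
227 [92 91 87 74 70 64 55 45 40 52 65 82 89 89 91]
229 [91 91 92 73 65 69 72 69 68 69 70 78 90 90 90]
```

Run:
```python
from h import *
p=dict(np.load("w2.npz"));print(ray(p,272,214,.088)); p=dict(np.load("w9.npz"));w=ray(p,276.7,218.8,.088);print(w)
s=env.get_state();M=R.from_quat(np.roll(s["tool_rot"],-1)).as_matrix();print((M.T@np.r_[(w-s["ee_pos"])[:2],0]).round(4),s["ee_pos"])
```

```text
[ 0.44918363 -0.21437889  0.088     ]
[ 0.45259734 -0.3870183   0.088     ]
[-0.0006 -0.0039 -0.    ] [ 0.45249751 -0.38310697  0.17887492]
```

```bash
python3 -m inch '[{"offset":[0,-0.013,0.06],"delta_rot":[0,0,0],"gripper":1},{"offset":[0,0,0.1],"delta_rot":[0,0,0],"gripper":1},{"offset":[0,0,0.1],"delta_rot":[0,0,0],"gripper":1},{"offset":[0,0,0.1],"delta_rot":[0,0,0],"gripper":1},{"offset":[0,0,0.07],"delta_rot":[0,0,0],"gripper":1},{"offset":[0,0,0.025],"delta_rot":[0,0,0],"gripper":0},{"offset":[0,0,0],"delta_rot":[0,0,0],"gripper":0},{"offset":[0,0,0],"delta_rot":[0,0,0],"gripper":0},{"offset":[0,0,0],"delta_rot":[0,0,0],"gripper":0}]' 25
python3 knob.py w10
```

```text
time: 19.52
ee_pos: [0.4539, -0.3889, 0.0457]
tool_rot: [0.001, 0.061, 0.998, -0.001]
wrist_force: [0.4, -0.3, -1.0]
width: 0.0705
grip_force: 0.0
[ 0.4538759  -0.38885715  0.04573285] [[-0.993, 0.122, 0.003], [0.122, 0.993, -0.003], [-0.003, -0.002, -1.0]]
0.82 [282. 263.  91. 118.] [ 0.4519 -0.3878] [-0.  -1.  -1.8  4. ] tool d [ 0.0021  0.0008 -0.    ]
```

```bash
python3 -m inch '[{"offset":[0.005,0.002,0.012],"delta_rot":[0,0,0],"gripper":-0.02},{"offset":[0,0,0],"delta_rot":[0,0,0],"gripper":-1},{"offset":[0,0,0],"delta_rot":[0,0,0],"gripper":-1},{"offset":[0,0,0],"delta_rot":[0,0,0],"gripper":-1},{"offset":[0,0,0],"delta_rot":[0,0,0],"gripper":-1},{"offset":[0,0,0],"delta_rot":[0,0,0],"gripper":-1},{"offset":[0,0,0],"delta_rot":[0,0,0],"gripper":-1},{"offset":[0,0,0],"delta_rot":[0,0,0],"gripper":-1}]' 25
python3 knob.py w11
```

```text
time: 20.28
ee_pos: [0.4511, -0.3873, 0.0403]
tool_rot: [-0.0, 0.061, 0.998, 0.0]
wrist_force: [-1.5, 0.6, 2.7]
width: 0.0434
grip_force: 25.0
[ 0.45113093 -0.38734312  0.04029756] [[-0.992, 0.122, -0.0], [0.122, 0.992, 0.0], [0.0, 0.0, -1.0]]
```

```bash
python3 -m inch '[{"offset":[0,0,-0.03],"delta_rot":[0,0,0],"gripper":-1},{"offset":[0,0,-0.08],"delta_rot":[0,0,0],"gripper":-1},{"offset":[0,0,-0.12],"delta_rot":[0,0,0],"gripper":-1},{"offset":[0,0,-0.12],"delta_rot":[0,0,0],"gripper":-1},{"offset":[0,0,-0.1],"delta_rot":[0,0,0],"gripper":-1},{"offset":[0,0,-0.05],"delta_rot":[0,0,0],"gripper":-1},{"offset":[0,0,0],"delta_rot":[0,0,0],"gripper":-1}]'
python3 -m inch '[{"offset":[0.009,0.07,0],"delta_rot":[0,0,0],"gripper":-1},{"offset":[0.01,0.12,0],"delta_rot":[0,0,0],"gripper":-1},{"offset":[0.01,0.12,0],"delta_rot":[0,0,0],"gripper":-1},{"offset":[0.01,0.12,0],"delta_rot":[0,0,0],"gripper":-1},{"offset":[0.01,0.12,0],"delta_rot":[0,0,0],"gripper":-1},{"offset":[0.01,0.12,0],"delta_rot":[0,0,0],"gripper":-1},{"offset":[0.01,0.12,0],"delta_rot":[0,0,0],"gripper":-1},{"offset":[0.01,0.12,0],"delta_rot":[0,0,0],"gripper":-1},{"offset":[0.01,0.12,0],"delta_rot":[0,0,0],"gripper":-1},{"offset":[0.01,0.1,0],"delta_rot":[0,0,0],"gripper":-1},{"offset":[0,0,0],"delta_rot":[0,0,0],"gripper":-1},{"offset":[0,0,0],"delta_rot":[0,0,0],"gripper":-1}]'
python3 -m inch '[{"offset":[0,0,0],"delta_rot":[0,0,0],"gripper":-1},{"offset":[0,0,0],"delta_rot":[0,0,0],"gripper":-1},{"offset":[0,0,0],"delta_rot":[0,0,0],"gripper":-1}]'
```

```text
time: 20.97
ee_pos: [0.4532, -0.3896, 0.1946]
tool_rot: [0.003, 0.061, 0.998, -0.003]
wrist_force: [1.1, -0.4, -1.8]
width: 0.0436
grip_force: 25.0
time: 21.97
ee_pos: [0.4623, -0.046, 0.1887]
tool_rot: [-0.001, 0.06, 0.998, 0.0]
wrist_force: [0.4, -1.0, -2.7]
width: 0.0435
grip_force: 25.0
time: 22.22
ee_pos: [0.4632, -0.0486, 0.1897]
tool_rot: [-0.0, 0.062, 0.998, -0.0]
wrist_force: [-0.2, -0.2, -2.1]
width: 0.0435
grip_force: 25.0
```

```bash
python3 -m inch '[{"offset":[0,0.005,0.02],"delta_rot":[0,0,0],"gripper":-1},{"offset":[0,0,0.02],"delta_rot":[0,0,0],"gripper":-1},{"offset":[0,0,0.02],"delta_rot":[0,0,0],"gripper":-1},{"offset":[0,0,0.02],"delta_rot":[0,0,0],"gripper":-1},{"offset":[0,0,0.02],"delta_rot":[0,0,0],"gripper":-1},{"offset":[0,0,0.01],"delta_rot":[0,0,0],"gripper":-1},{"offset":[0,0,0.01],"delta_rot":[0,0,0],"gripper":-1},{"offset":[0,0,0],"delta_rot":[0,0,0],"gripper":-1},{"offset":[0,0,0],"delta_rot":[0,0,0],"gripper":-1}]'
python3 -m inch '[{"offset":[0,0,0.01],"delta_rot":[0,0,0],"gripper":-1},{"offset":[0,0,0.01],"delta_rot":[0,0,0],"gripper":-1},{"offset":[0,0,0.01],"delta_rot":[0,0,0],"gripper":-1},{"offset":[0,0,0],"delta_rot":[0,0,0],"gripper":-1},{"offset":[0,0,0],"delta_rot":[0,0,0],"gripper":-1}]'
python3 -m inch '[{"offset":[0,0,0.01],"delta_rot":[0,0,0],"gripper":-1},{"offset":[0,0,0.01],"delta_rot":[0,0,0],"gripper":-1},{"offset":[0,0,0],"delta_rot":[0,0,0],"gripper":-1},{"offset":[0,0,0],"delta_rot":[0,0,0],"gripper":-1}]'
```

```text
time: 22.97
ee_pos: [0.4635, -0.0459, 0.1541]
tool_rot: [-0.0, 0.061, 0.998, 0.0]
wrist_force: [0.2, 0.4, -3.9]
width: 0.0431
grip_force: 25.0
time: 23.38
ee_pos: [0.4633, -0.0459, 0.1451]
tool_rot: [-0.0, 0.061, 0.998, 0.0]
wrist_force: [-1.1, -0.1, -0.6]
width: 0.0432
grip_force: 25.0
time: 23.72
ee_pos: [0.4632, -0.0462, 0.1389]
tool_rot: [-0.0, 0.061, 0.998, -0.0]
wrist_force: [-1.3, -1.1, 0.0]
width: 0.0433
grip_force: 25.0
```

```bash
python3 -m inch '[{"offset":[0,-0.002,0.01],"delta_rot":[0,0,0],"gripper":-1},{"offset":[0,0,0.01],"delta_rot":[0,0,0],"gripper":-1},{"offset":[0,0,0.008],"delta_rot":[0,0,0],"gripper":-1},{"offset":[0,0,0],"delta_rot":[0,0,0],"gripper":-1},{"offset":[0,0,0],"delta_rot":[0,0,0],"gripper":-1}]'
python3 -m inch '[{"offset":[0,0,0.01],"delta_rot":[0,0,0],"gripper":-1},{"offset":[0,0,0.004],"delta_rot":[0,0,0],"gripper":-1},{"offset":[0,0,0],"delta_rot":[0,0,0],"gripper":-1},{"offset":[0,0,0],"delta_rot":[0,0,0],"gripper":-1}]'
```

```text
time: 24.13
ee_pos: [0.4632, -0.0463, 0.1305]
tool_rot: [-0.0, 0.061, 0.998, 0.0]
wrist_force: [-1.6, 0.2, -0.9]
width: 0.0431
grip_force: 25.0
time: 24.47
ee_pos: [0.4633, -0.0462, 0.1264]
tool_rot: [-0.0, 0.061, 0.998, 0.0]
wrist_force: [-1.1, 2.3, -0.7]
width: 0.0434
grip_force: 25.0
```

```bash
python3 -m inch '[{"offset":[0,0,0.008],"delta_rot":[0,0,0],"gripper":-1},{"offset":[0,0,0],"delta_rot":[0,0,0],"gripper":-1},{"offset":[0,0,0],"delta_rot":[0,0,0],"gripper":-1}]'
python3 -m inch '[{"offset":[0,0,0],"delta_rot":[0,0,0],"gripper":0.3},{"offset":[0,0,0],"delta_rot":[0,0,0],"gripper":0.3},{"offset":[0,0,0],"delta_rot":[0,0,0],"gripper":0.5},{"offset":[0,0,0],"delta_rot":[0,0,0],"gripper":0.5},{"offset":[0,0,0],"delta_rot":[0,0,0],"gripper":0.5},{"offset":[0,0,-0.08],"delta_rot":[0,0,0],"gripper":0.5},{"offset":[0,0,-0.12],"delta_rot":[0,0,0],"gripper":0.5},{"offset":[0,0,-0.12],"delta_rot":[0,0,0],"gripper":0.5},{"offset":[0,0,-0.12],"delta_rot":[0,0,0],"gripper":0.5},{"offset":[0,0,0],"delta_rot":[0,0,0],"gripper":0.5},{"offset":[0,0,0],"delta_rot":[0,0,0],"gripper":0.5},{"offset":[0,0,0],"delta_rot":[0,0,0],"gripper":0.5}]'
python3 -m inch '[{"offset":[0,0,0],"delta_rot":[0,0,0],"gripper":0.5},{"offset":[0,0,0],"delta_rot":[0,0,0],"gripper":0.5},{"offset":[0,0,0],"delta_rot":[0,0,0],"gripper":0.5},{"offset":[0,0,0],"delta_rot":[0,0,0],"gripper":0.5},{"offset":[0,0,0],"delta_rot":[0,0,0],"gripper":0.5},{"offset":[0,0,0],"delta_rot":[0,0,0],"gripper":0.5}]'
python3 - <<'E'
from h import *
p=env.get_image("wrist"); s=env.get_state();print(s["ee_pos"])
for d in env.search_frame(p,"canister_1")[:2]: print(np.round(d["bbox"],1),d["conf"])
for z in (.085,.094,.1046): print(z,bb(proj(p,cyl(.4625,-.0473,z))).round(1),proj(p,[.4625,-.0473,z+.088]).round(1))
t=env.get_image("top"); u=env.get_image("scene")
r=lambda a,w,h:cv2.resize(a,(w,h),interpolation=cv2.INTER_CUBIC)
b=np.zeros((600,800,3),np.uint8)
b[:300,:400]=r(p["img"],400,300); b[:300,400:]=r(p["img"][120:240,220:380],400,300)
b[300:,:400]=r(t["img"][190:310,100:260+0],400,300) ; b[300:,400:]=r(u["img"][160:250,170:290],400,300)
cv2.imwrite("pics/fin.png",b[:,:,::-1])
E
```

```text
time: 24.72
ee_pos: [0.4634, -0.0462, 0.1243]
tool_rot: [-0.0, 0.061, 0.998, 0.0]
wrist_force: [-1.9, 3.7, 0.9]
width: 0.0433
grip_force: 25.0
time: 25.72
ee_pos: [0.463, -0.0465, 0.2556]
tool_rot: [-0.0, 0.061, 0.998, 0.0]
wrist_force: [-0.6, 0.6, 0.2]
width: 0.0705
grip_force: 0.0
time: 26.22
ee_pos: [0.4633, -0.0465, 0.2558]
tool_rot: [-0.0, 0.061, 0.998, 0.0]
wrist_force: [0.2, 0.7, -0.1]
width: 0.0704
grip_force: 0.0
[ 0.46334134 -0.04651303  0.25595335]
[280.1 207.9  54.5  63.6] 0.74
[275.1 191.4  92.3  83.8] 0.7
0.085 [279.1 206.6  51.   64.4] [[279.2 217.6]]
0.094 [279.1 209.1  52.7  66.7] [[279.1 220.8]]
0.1046 [279.1 212.3  54.7  69.7] [[279.1 224.9]]
```

View pics/fin.png

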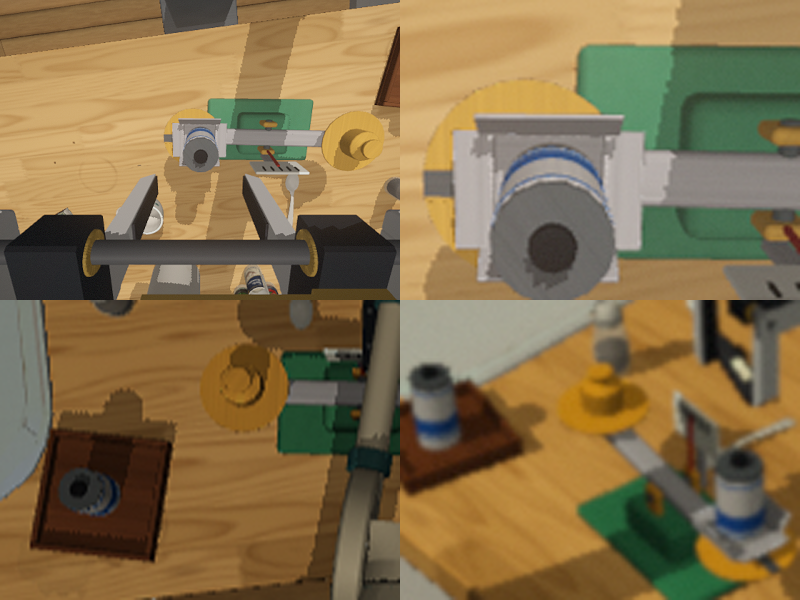

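Run:
```python
from h import *
p=env.get_image("wrist"); c=np.array([.4625,-.0473]); y=np.array([.127,.992]); x=np.array([.992,-.127])
for z in(.0934,.103,.1126):
    print(z,[proj(p,[*(c+sx*.026*x+sy*.0405*y),z])[0].round(1).tolist() for sx,sy in((-1,-1),(-1,1),(1,1))])
print("rim down/up",[proj(p,[*(c-.035*x+sy*.0297*y),z])[0].round(1).tolist() for z in(.1104,.1296) for sy in(-1,1)])
g=cv2.cvtColor(p["img"],cv2.COLOR_RGB2GRAY)
for t in(55,62): 
    m=(g<t).astype(np.uint8); roi=np.zeros_like(m); roi[205:235,265:296]=1; k,l,st,ce=cv2.connectedComponentsWithStats(m*roi); i=1+np.argmax(st[1:,4]); print(st[i],ce[i])
save(p,"f2.png"); np.savez("f2.npz",**p); print(env.get_state()["ee_pos"])
cv2.imwrite("pics/f2c.png",cv2.resize(p["img"][160:245,230:330],None,fx=7,fy=7,interpolation=cv2.INTER_CUBIC)[:,:,::-1])
```

```text
0.0934 [[240.7, 171.5], [317.9, 171.8], [316.2, 219.1]]
0.103 [[239.6, 173.0], [319.0, 173.2], [317.2, 221.8]]
0.1126 [[238.5, 174.5], [320.1, 174.8], [318.2, 224.6]]
rim down/up [[249.3, 165.1], [309.3, 165.3], [247.5, 167.9], [311.1, 168.1]]
[272 210  19  19 266] [280.81203008 218.86466165]
[272 209  19  20 293] [280.6552901  218.66552901]
[ 0.46339882 -0.04653393  0.25617548]
```

View pics/f2c.png

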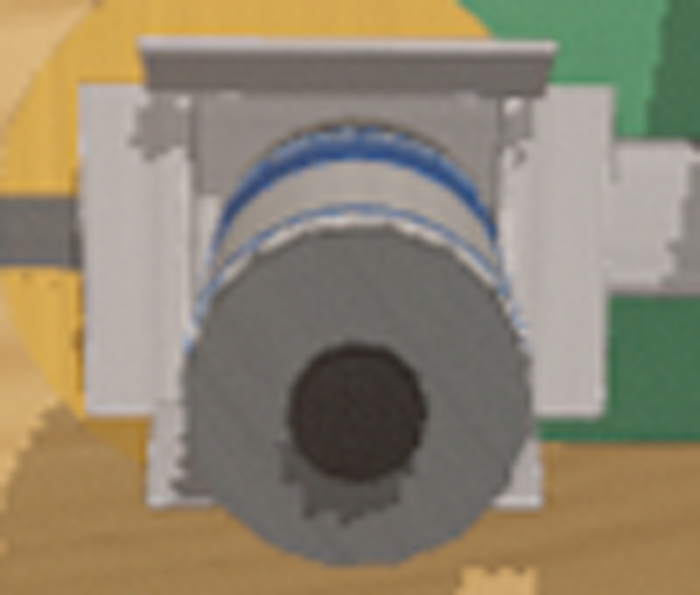

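```bash
python3 -c "
from workcell import env
print(env.sign_off())"
```

```text
the job is handed in; nothing more can be done
None
```

The canister nearer the scale proved nearly empty (the load pan rose again when I let go) and now stands upright near the middle of the refill tray; the other one outweighed the brass weight and stands home in the seat, load side down, and the job is handed in.

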